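Make up two method kits for the liquid chromatograph

TASK

Make up the two method kits in their trays. The blue tray gets the column with the red sleeve and the amber bottle with the white cap; the yellow tray gets the column with the blue sleeve, the clear bottle with the blue cap and the vial with the green cap. Lay each column in the tray's two V saddles and stand each bottle in the large square bay and the vial in the small corner bay; keep the glass upright, set everything down rather than dropping it, and leave the three spares (column with the green sleeve, amber bottle with the red cap, vial with the blue cap) where they are.

Things in the scene. Friction and masses are not known exactly. Their poses are not given: they have to be found in the camera images.
- tray_blue: Blue kit tray, fixed, 190 (its x) x 145 (y) mm; floor 3 mm thick, rim and dividers 14 mm high. Origin: centre of its underside; yaw within 0.15 rad. Column row on the +y side: two grey V saddles (34 mm wide, 8 mm long, tips 42 mm high) at x = -42 and 42, y = 39.5 mm; a column lying in both, along the tray's x, has its axis at z = 34. Bays: see the yellow tray (same layout).
- tray_yellow: Yellow kit tray, fixed; same size, frame and saddles as the blue tray. Both have, on the -y side: a bottle bay, the large square, 76 x 76 mm inside, centre x = -54, y = -31.5 mm; a vial bay, the small square in the corner, 42 x 42 mm inside, centre x = 71, y = -48.5 mm; floors at z = 3 mm, walls 14 mm high. The bay between them holds small fittings that stay there.
- column_red: Steel column with a red sleeve, lying on the bench along the world's x within 0.15 rad. 168 mm long, 0.19 kg; tube 12.7 mm in diameter; sleeve 15 mm in diameter, 60 mm long, at mid-length (grip here); end hexagons 20 mm across flats, from 56 to 76 mm off the middle. Origin: mid-length on the axis, 10 mm above the bench; x along the column, either end may lead. Goes into the blue tray.
- column_blue: Steel column with a blue sleeve, lying on the bench along the world's x within 0.15 rad. 168 mm long, 0.19 kg; tube 12.7 mm in diameter; sleeve 15 mm in diameter, 60 mm long, at mid-length (grip here); end hexagons 20 mm across flats, from 56 to 76 mm off the middle. Origin: mid-length on the axis, 10 mm above the bench; x along the column, either end may lead. Goes into the yellow tray.
- column_green: Steel column with a green sleeve, lying on the bench along the world's x within 0.15 rad. 168 mm long, 0.19 kg; tube 12.7 mm in diameter; sleeve 15 mm in diameter, 60 mm long, at mid-length (grip here); end hexagons 20 mm across flats, from 56 to 76 mm off the middle. Origin: mid-length on the axis, 10 mm above the bench; x along the column, either end may lead. Spare stock: stays where it is.
- bottle_amber: Standing 100 ml amber glass bottle with a white screw cap and paper label: body 56 mm in diameter; cap 54 mm in diameter, from 78 mm up to the top at 104 mm (grip here). About 0.17 kg. Origin: centre of the underside; z up. Goes into the blue tray.
- bottle_clear: Standing 100 ml clear glass bottle with a blue screw cap and paper label: body 56 mm in diameter; cap 54 mm in diameter, from 78 mm up to the top at 104 mm (grip here). About 0.17 kg. Origin: centre of the underside; z up. Goes into the yellow tray.
- bottle_spare: Standing 100 ml amber glass bottle with a red screw cap and paper label: body 56 mm in diameter; cap 54 mm in diameter, from 78 mm up to the top at 104 mm (grip here). About 0.17 kg. Origin: centre of the underside; z up. Spare stock: stays where it is.
- vial_green: Standing 20 ml clear glass vial with a green cap and paper label: 22.6 mm in diameter up to 56 mm; cap 21 mm in diameter, top at 75 mm. About 0.03 kg. Origin: centre of the underside; z up. Goes into the yellow tray.
- vial_blue: Standing 20 ml clear glass vial with a blue cap and paper label: 22.6 mm in diameter up to 56 mm; cap 21 mm in diameter, top at 75 mm. About 0.03 kg. Origin: centre of the underside; z up. Spare stock: stays where it is.
Things that resemble listed ones, but are neither listed nor needed, are in the scene too. Leave any black or brown look-alike of the tray_blue alone.

How it is judged:
By the outcome, as a careful person would: the job done as asked, in the order asked, and still so for the second after the job is handed in, with the robot touching nothing.
It also fails if it takes over 138 s, if anything falls off the work surface, if the arm or the gripper's body presses on something with over 40 N, if the wrist force passes 120 N, or if a joint passes its speed limit or range.

ROBOT

A 6-joint arm with a two-finger parallel gripper is mounted at the origin on the work surface. World frame = base frame: x ahead of the robot, y to its left, z up, the work surface at z = 0. Lengths are in m, angles in rad, forces in N, time in s.
With the tool pointing down it reaches from about 0.3 to 0.85 m from the base axis. Payload 5.4 kg.
Tool frame: the origin (TCP) lies at the very end of the fingers, on their centre line; the grasp point (between the pads) lies 19 mm behind it; z points along the fingers, y is the line along which they close (so a half turn about z gives the same grasp; the last joint's range is limited). The gripper opens to 85 mm and grips with 20 to 120 N. Pads are 22 mm wide; open, the fingers measure 114 mm over their backs; the gripper's body (76 mm by 85 mm) begins 54 mm behind the grasp point. The pads swing forward as they close: fully open they stand 13 mm farther back than shut.
Start: joints at [-1.435, 0.158, 1.597, -0, 1.386, -0.21], TCP at [0.195, -0.541, 0.231] pointing down, gripper open.
Joint ranges: [-2.91, 2.91], [-0.94, 2.29], [0.18, 2.7], [-1.29, 4.43], [0.17, 2.64], [-3, 3]. Speed limits (rad/s): [2.57, 2.57, 3.14, 3.14, 3.14, 3.14].

INTERFACE

Orientations are given as a unit quaternion [w, x, y, z].
In Python, from plant import * gives the robot as it stands.
- The arm moves only by the tool play_rows, never from a script. Its argument "plan" is one flat list of numbers, 5 for each row, row after row: the shift along the tool's x, y, z in mm, then the turn about the tool's z in degrees, then the opening, from 0 (shut) to 1 (fully open). A call has 1 to 10 rows; each row is the pose to reach, as a shift and turn from the pose commanded when the call began, along the tool's axes at that moment; what a row does not reach only later rows make up. A row lasts 1/8 s, in which the tool goes at most 62.5 mm and 10.7 degrees, less where a joint would pass 70% of its speed; a pose out of reach is approached as far as the arm can. A call with a gripper value outside its range is refused whole. The fingers move at their own pace and stop on an object; "newtons" is the grip in N (left out, the last holds). Time passes only in rows, so rows that repeat a pose let the fingers close. It gives the time, the measured TCP pose, the force, the opening and the grip force at its end, in the units of the state.
- get_obs(): the state, without advancing time (a new reading comes with each control period).
- capture(name): name is "scene" or "top"; returns a dict with "frame" (480x640x3 uint8, red, green, blue), "vfov" (degrees; the focal length in pixels is half the picture's height over the tangent of half this angle, whatever the lens; pixels are square), "cx", "cy" (the principal point, pixels), "extrinsics" (4x4, takes a point from camera to world coordinates). Camera axes: x right, y up, looking along -z (the intrinsics and any distortion apply to the point x, -y, -z); pixel columns grow to the right and rows downward; lengths in m; the calibration is good to about 2 mm. A picture is of the moment at which its call begins. There is no depth.
- hand_in(): hands the job in; it is judged then, once.
Trained networks look in a picture, given as the dict that the camera call returned (one of the last four; its "shot" number tells which), for a name from the list of things; names that differ only in an ending like _2 or _b are one class to them, and where a whole thing is asked for, a point or a joint stands for the part that bears it (a point fixed in the world has none). Each returns a list of dicts, best first, with "confidence" (0 to 1); they miss things now and then, are a little off and sometimes report something else, mostly with a low value. They report only what shows in the picture. A call takes as long as a camera call. They do not tell look-alikes from the thing itself.
- find_in(query, picture): "rect" ([centre column, centre row, width, height] in pixels, round what is visible of it).
- tip_of(query, picture): "point" ([column, row] in pixels: a listed point, or the origin of a listed thing).
The state is a dict: "time": time; "q": joint angles; "qvel": joint speeds; "joint_efforts": joint torques, N m; "ee_pos": TCP position; "ee_rot": TCP orientation; "ft_force": force on the tool from outside, world axes, zero at the start; "wrist_torque": the same for the moment, N m; "gripper_width": finger opening in m; "gripper_force": force on a finger pad.
Only numpy, scipy, OpenCV 4.12 (cv2) and the standard library are available. Lean on these libraries where they do the work, as an engineer would, in place of code of your own. Each camera call takes 0.05 s, during which the arm holds its last target. There are 200 camera calls.

## Working session

There is one attempt and no reset: what is moved stays moved. The work goes in short steps, Python scripts to look and compute and a tool call to move; the robot and the scene stay as the last step left them, time stands still between calls to the robot, and variables do not carry over. Pictures are saved under pics/ and viewed, at most 14 in all, crops included, and the job is handed in when it is done.

Besides the shell and the picture viewer there is one more tool, called after ">>>" by a JSON object that holds its "name" and its "arguments". play_rows: Moves the arm, as the interface text tells. Its arguments: {"type":"object","properties":{"plan":{"type":"array"},"newtons":{"type":"number"}},"required":["plan"]}

```bash
mkdir -p pics; cat > h.py <<'E'
from plant import *
import numpy as np, cv2
def save(n,p): cv2.imwrite(f'pics/{n}.png',p['frame'][:,:,::-1])
def ray(p,u,v):
    f=240/np.tan(np.radians(p['vfov'])/2); E=np.array(p['extrinsics'])
    d=E[:3,:3]@np.array([(u-p['cx'])/f,-(v-p['cy'])/f,-1]); return E[:3,3],d
def at(p,u,v,z):
    o,d=ray(p,u,v); return (o+d*(z-o[2])/d[2])[:2]
def px(p,X):
    f=240/np.tan(np.radians(p['vfov'])/2); E=np.array(p['extrinsics'])
    c=E[:3,:3].T@(np.array(X)-E[:3,3]); return p['cx']+f*c[0]/-c[2], p['cy']-f*c[1]/-c[2]
E
python3 - <<'E'
from h import *
np.set_printoptions(precision=4,suppress=True)
for n in ('scene','top'):
    p=capture(n); save(n,p); print(n,{k:v for k,v in p.items() if k!='frame'})
    for q in 'tray_blue tray_yellow column_red column_blue column_green bottle_amber bottle_clear bottle_spare vial_green vial_blue'.split():
        print(q,[(np.round(d['point']),round(d['confidence'],2)) for d in tip_of(q,p)[:3]],[(np.round(d['rect']),round(d['confidence'],2)) for d in find_in(q,p)[:3]])
print(get_obs())
E
```

```text
scene {'vfov': 52.553518462123435, 'cx': 322.4587942124742, 'cy': 242.13349703719413, 'extrinsics': array([[ 0.5942, -0.4222,  0.6846,  1.1722],
       [ 0.804 ,  0.3376, -0.4896, -0.5158],
       [-0.0244,  0.8413,  0.5401,  0.6186],
       [ 0.    ,  0.    ,  0.    ,  1.    ]]), 'shot': 1}
tray_blue [(array([352., 189.]), 0.76), (array([389., 269.]), 0.69), (array([160., 262.]), 0.65)] [(array([157., 263.,  85.,  63.]), 0.75), (array([353., 190.,  79.,  43.]), 0.68), (array([391., 268., 110.,  67.]), 0.67)]
tray_yellow [(array([301., 297.]), 0.9)] [(array([306., 298., 118.,  80.]), 0.73)]
column_red [(array([446., 214.]), 0.9)] [(array([445., 215.,  44.,  34.]), 0.54)]
column_blue [(array([420., 227.]), 0.93)] [(array([426., 228.,  51.,  28.]), 0.91)]
column_green [(array([468., 210.]), 0.78)] [(array([473., 214.,  50.,  32.]), 0.59)]
bottle_amber [(array([225., 341.]), 0.63)] [(array([221., 318.,  40.,  60.]), 0.69)]
bottle_clear [(array([201., 306.]), 0.78), (array([158., 352.]), 0.54)] [(array([196., 287.,  34.,  63.]), 0.78)]
bottle_spare [(array([154., 350.]), 0.66)] [(array([
[... 1376 characters left out ...]
green [(array([468., 190.]), 0.68)] [(array([479., 186.,  23.,  15.]), 0.74), (array([446., 248.,  34.,  25.]), 0.56)]
vial_blue [(array([432., 162.]), 0.58)] [(array([436., 160.,  17.,  20.]), 0.68)]
{'time': 2.1, 'q': array([-1.4351,  0.1584,  1.597 , -0.    ,  1.3862, -0.2101]), 'qvel': array([-0.0001,  0.0015,  0.0022,  0.0031, -0.0002,  0.    ]), 'joint_efforts': array([  0.0018, -39.6012, -33.1691,  -0.0001,   0.0007,   0.    ]), 'ee_pos': array([ 0.1949, -0.541 ,  0.2313]), 'ee_rot': array([ 0.    ,  0.9851,  0.172 , -0.    ]), 'ft_force': array([-0.5005,  0.3151,  0.5131]), 'wrist_torque': array([-0.0116, -0.0282, -0.0038]), 'gripper_force': 0.0, 'gripper_width': 0.08542357245398352}
```

View pics/top.png

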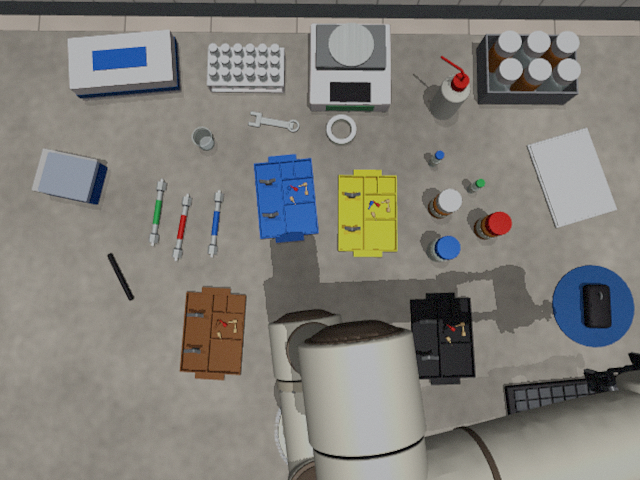

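View pics/scene.png

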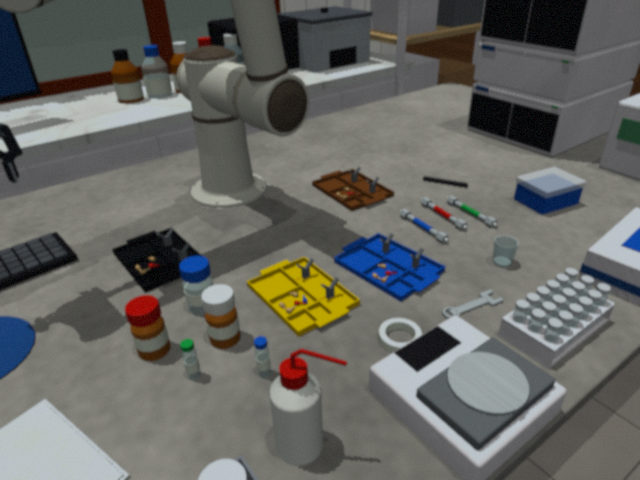

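```bash
cat > m.py <<'E'
from h import *
from scipy.optimize import minimize
p=capture('top'); hsv=cv2.cvtColor(p['frame'],cv2.COLOR_RGB2HSV)
def mask(h,w,box):
    m=cv2.inRange(hsv,(h-w,110,60),(h+w,255,255)) if h>10 else cv2.inRange(hsv,(0,130,60),(8,255,255))|cv2.inRange(hsv,(172,130,60),(180,255,255))
    o=np.zeros_like(m); x0,y0,x1,y1=box; o[y0:y1,x0:x1]=m[y0:y1,x0:x1]; return o
white=cv2.inRange(hsv,(0,0,150),(180,60,255))
def cen(m):
    n,l,s,c=cv2.connectedComponentsWithStats(m); i=1+np.argmax(s[1:,4]); return c[i],s[i,:5],l==i
for n,m,z in (('amber',None,.104),('clear',mask(112,15,(425,230,470,270)),.104),('vial',mask(65,25,(468,172,492,200)),.072),('spare',mask(0,8,(480,205,520,245)),.104)):
    if m is None: m=np.zeros_like(white); m[185:222,425:470]=white[185:222,425:470]
    c,s,_=cen(m); print(n,c.round(1),s,at(p,*c,z).round(4))
for n,h,w,b in (('red',0,8,(165,190,200,265)),('blue',112,15,(205,185,228,262)),('green',60,25,(145,175,172,250))):
    c,s,l=cen(mask(h,w,b)); ys,xs=np.nonzero(l); P=np.array([at(p,x,y,.013) for x,y in zip(xs,ys)])
    d=np.linalg.svd(P-P.mean(0))[2][0]; d*=np.sign(d[0]); print(n,c.round(1),s,P.mean(0).round(4),'yaw',np.arctan2(d[1],d[0]).round(3))
def tf(t,X): c,s=np.cos(t[2]),np.sin(t[2]); return np.array([t[0]+c*X[0]-s*X[1],t[1]+s*X[0]+c*X[1],X[2]])
out=p['frame'].copy()
for n,h,w,b in (('tray_blue',110,12,(245,145,330,250)),('tray_yellow',28,8,(330,160,410,265))):
    m=cv2.morphologyEx(mask(h,w,b),cv2.MORPH_CLOSE,np.ones((15,15))).astype(bool)
    m=cv2.morphologyEx(m.astype(np.uint8),cv2.MORPH_OPEN,np.ones((1,45)))  # cut lugs
    m=m.astype(bool)
    def pts(t,q): return np.array([px(p,tf(t,X)) for X in q])
    rim=[(sx*.095,sy*.0725,.014) for sx,sy in((1,1),(1,-1),(-1,-1),(-1,1))]
    def cost(t):
        o=np.zeros(m.shape,np.uint8); cv2.fillPoly(o,[np.int32(pts(t,rim)*256)],1,shift=8); return float((o.astype(bool)^m).sum())
    ys,xs=np.nonzero(m); c=at(p,xs.mean(),ys.mean(),.014)
    r=min((minimize(cost,[*c,a],method='Nelder-Mead',options=dict(initial_simplex=[[*c,a],[c[0]+.008,c[1],a],[c[0],c[1]+.008,a],[*c,a+.05]])) for a in(-.1,0,.1)),key=lambda r:r.fun)
    t=r.x; print(n,t.round(4),r.fun,m.sum())
    for k,X in dict(col=(0,.0395,.034),bot=(-.054,-.0315,0),vial=(.071,-.0485,0)).items(): print('  ',k,tf(t,X)[:2].round(4))
    for q in (rim,[(-.054+a*.038,-.0315+b_*.038,.014) for a,b_ in((1,1),(1,-1),(-1,-1),(-1,1))],[(.071+a*.021,-.0485+b_*.021,.014) for a,b_ in((1,1),(1,-1),(-1,-1),(-1,1))],[(.042,.0395,.034),(-.042,.0395,.034)]):
        cv2.polylines(out,[np.int32(pts(t,q)*16)],True,(255,0,255),1,shift=4)
cv2.imwrite('pics/ov.png',cv2.resize(out[140:270,140:510],None,fx=2.1,fy=2.1)[:,:,::-1])
E
python3 m.py
```

```text
amber [450.2 199.7] [439 188  23  24 434] [ 0.5397 -0.2873]
clear [447.4 247.3] [435 236  25  24 463] [ 0.4307 -0.2789]
vial [480.  182.6] [476 179   9   8  60] [ 0.5876 -0.3678]
spare [498.8 223.1] [486 212  26  24 466] [ 0.487  -0.3967]
red [181.2 226.8] [177 215  10  24 133] [0.4836 0.3514] yaw -0.142
blue [215.1 222.7] [212 211   8  24 130] [0.4947 0.2682] yaw -0.074
green [156.9 211.6] [153 200   9  24 136] [0.521 0.413] yaw -0.095
tray_blue [0.5607 0.0946 0.103 ] 280.0 4241
   col [0.5567 0.1339]
   bot [0.5103 0.0577]
   vial [0.6363 0.0537]
tray_yellow [ 0.5236 -0.1076  0.0026] 67.0 4484
   col [ 0.5234 -0.0681]
   bot [ 0.4696 -0.1392]
   vial [ 0.5947 -0.1559]
```

View pics/ov.png

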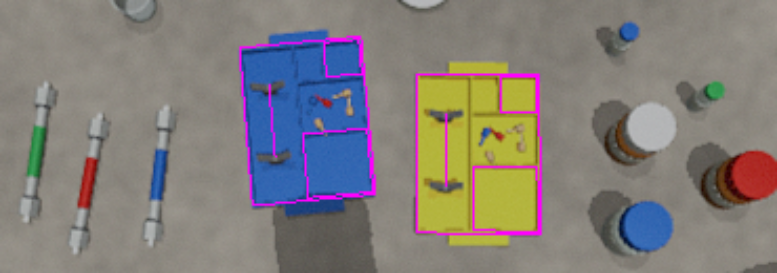

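```bash
cat > g.py <<'E'
# usage: g.py x y z yaw_deg ...  -> shift/turn for successive targets from the present pose (mm, deg)
from plant import *
import numpy as np, sys
from scipy.spatial.transform import Rotation as R
o=get_obs(); q=o['ee_rot']; r=R.from_quat(np.r_[q[1:],q[0]]); M=r.as_matrix()
yaw=np.degrees(np.arctan2(M[1,0],M[0,0])); print('t',o['time'],'pos',o['ee_pos'].round(4),'yaw',round(yaw,1),'tilt',round(M[2,2],4),'w',round(o['gripper_width'],4),'q6',round(o['q'][5],2))
a=np.array(sys.argv[1:],float).reshape(-1,4)
for t in a:
    d=M.T@(t[:3]-o['ee_pos'])*1e3; print(t,d.round(1),'turn',round((yaw-t[3]+180)%360-180,1))
E
python3 g.py .45 0 .2 0  .484 .351 .15 -8.1
```

```text
t 2.15 pos [ 0.1949 -0.5409  0.2313] yaw 19.8 tilt -1.0 w 0.0855 q6 -0.21
[0.45 0.   0.2  0.  ] [ 423.4 -422.4   31.3] turn 19.8
[ 0.484  0.351  0.15  -8.1  ] [ 574.3 -741.1   81.3] turn 27.9
```

>>> {"name": "play_rows", "arguments": {"plan": [423,-422,31,20,0.5,423,-422,31,20,0.5,423,-422,31,20,0.5,423,-422,31,20,0.5,423,-422,31,20,0.5,423,-422,31,20,0.5,423,-422,31,20,0.5,423,-422,31,20,0.5,423,-422,31,20,0.5,423,-422,31,20,0.5], "newtons": 40}}

```text
time: 3.4
ee_pos: [0.4504, 0.0021, 0.2003]
ee_rot: [-0.0, 1.0, -0.0, 0.0]
ft_force: [0.4, -1.1, 0.7]
gripper_width: 0.0429
gripper_force: 0.0
```

```bash
python3 g.py .484 .351 .10 -8.1
```

```text
t 3.4 pos [0.4504 0.0021 0.2003] yaw -0.0 tilt -1.0 w 0.0429 q6 1.31
[ 0.484  0.351  0.1   -8.1  ] [  33.4 -348.9  100.4] turn 8.1
```

>>> {"name": "play_rows", "arguments": {"plan": [34,-351,100,8,0.5,34,-351,100,8,0.5,34,-351,100,8,0.5,34,-351,100,8,0.5,34,-351,100,8,0.5,34,-351,100,8,0.5,34,-351,100,8,0.5,34,-351,100,8,0.5,34,-351,100,8,0.5,34,-351,100,8,0.5]}}

```text
time: 4.65
ee_pos: [0.4855, 0.3494, 0.101]
ee_rot: [-0.0, 0.997, -0.072, 0.0]
ft_force: [0.2, -0.9, -1.2]
gripper_width: 0.0429
gripper_force: 0.0
```

```bash
python3 g.py .484 .351 .004 -8.1; python3 - <<'E'
from h import *
p=capture('top'); a=p['frame'][180:280,140:260]; cv2.imwrite('pics/a.png',cv2.resize(a,None,fx=5,fy=5)[:,:,::-1])
E
```

```text
t 4.65 pos [0.4855 0.3494 0.101 ] yaw -8.3 tilt -1.0 w 0.0429 q6 2.14
[ 4.84e-01  3.51e-01  4.00e-03 -8.10e+00] [-1.8 -1.3 97. ] turn -0.2
```

View pics/a.png

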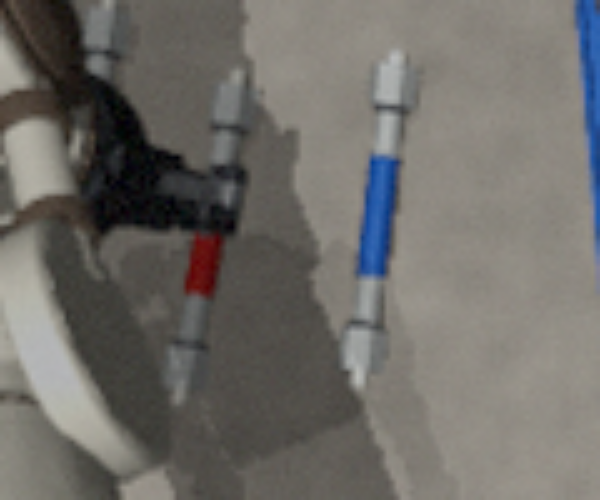

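The gripper is over the red sleeve (about px 205,230 in the crop), and green and blue are clear to either side. Next I descend and grip.

>>> {"name": "play_rows", "arguments": {"plan": [0,0,40,0,0.5,0,0,75,0,0.5,0,0,92,0,0.5,0,0,96,0,0.5,0,0,96,0,0.5,0,0,96,0,0,0,0,96,0,0,0,0,96,0,0,0,0,96,0,0,0,0,96,0,0]}}

```text
time: 5.95
ee_pos: [0.4861, 0.351, 0.0059]
ee_rot: [-0.001, 0.997, -0.071, 0.001]
ft_force: [-1.2, 0.2, 6.1]
gripper_width: 0.0132
gripper_force: 39.2
```

```bash
python3 g.py .484 .351 .12 -8.1
```

```text
t 5.95 pos [0.4861 0.351  0.0059] yaw -8.2 tilt -1.0 w 0.0132 q6 2.14
[ 0.484  0.351  0.12  -8.1  ] [-1.800e+00  1.000e-01 -1.141e+02] turn -0.1
```

>>> {"name": "play_rows", "arguments": {"plan": [0,0,-5,0,0,0,0,-10,0,0,0,0,-20,0,0,0,0,-20,0,0]}}

```text
time: 6.45
ee_pos: [0.4858, 0.3507, 0.0255]
ee_rot: [-0.001, 0.997, -0.071, 0.001]
ft_force: [0.4, -1.4, -2.7]
gripper_width: 0.013
gripper_force: 39.3
```

```bash
python3 g.py .5567 .1339 .10 5.5; python3 - <<'E'
from h import *
p=capture('top'); a=p['frame'][180:280,140:260]; cv2.imwrite('pics/b.png',cv2.resize(a,None,fx=5,fy=5)[:,:,::-1])
E
```

```text
t 6.45 pos [0.4858 0.3507 0.0255] yaw -8.2 tilt -1.0 w 0.013 q6 2.14
[0.5567 0.1339 0.1    5.5   ] [101.2 204.4 -74.5] turn -13.7
```

View pics/b.png

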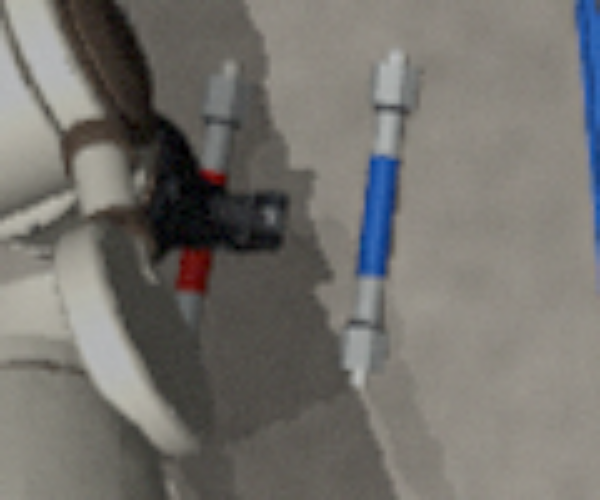

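>>> {"name": "play_rows", "arguments": {"plan": [0,0,-50,0,0,20,40,-75,-3,0,50,100,-75,-8,0,80,160,-75,-13,0,101,204,-75,-13.6,0,101,204,-75,-13.6,0,101,204,-75,-13.6,0,101,204,-75,-13.6,0]}}

```text
time: 7.5
ee_pos: [0.5552, 0.1353, 0.099]
ee_rot: [-0.0, 0.999, 0.048, -0.0]
ft_force: [0.1, -0.1, -1.9]
gripper_width: 0.013
gripper_force: 39.8
```

```bash
python3 g.py .5567 .1339 .03 5.5; python3 - <<'E'
from h import *
ims=[]
for n,b in(('top',(140,250,240,360)),('scene',(150,300,320,490))):
    p=capture(n); a=p['frame'][b[0]:b[1],b[2]:b[3]]; ims.append(cv2.resize(a,(395,380))) 
cv2.imwrite('pics/c.png',np.hstack(ims)[:,:,::-1])
E
```

```text
t 7.5 pos [0.5552 0.1353 0.099 ] yaw 5.5 tilt -1.0 w 0.013 q6 1.5
[0.5567 0.1339 0.03   5.5   ] [ 1.4  1.6 69. ] turn 0.0
```

View pics/c.png

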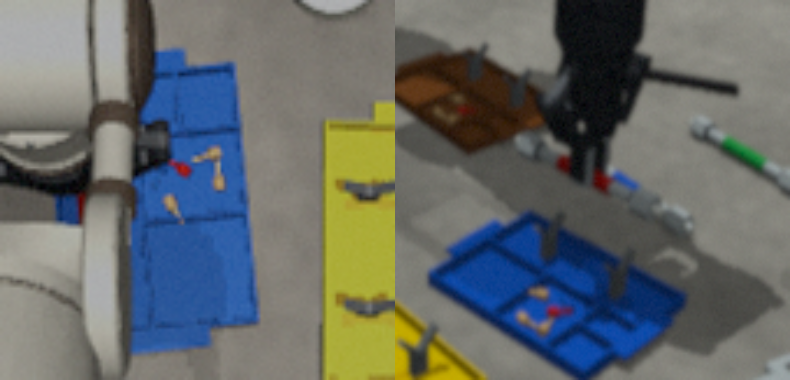

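The column hangs level above the blue tray's saddles. I lower it slowly.

>>> {"name": "play_rows", "arguments": {"plan": [1,1,30,0,0,1,1,45,0,0,1,1,55,0,0,1,1,62,0,0,1,1,65,0,0,1,1,67,0,0,1,1,67,0,0]}}

```text
time: 8.48
ee_pos: [0.5574, 0.1332, 0.0329]
ee_rot: [-0.0, 0.999, 0.047, 0.0]
ft_force: [-1.1, 2.1, -0.9]
gripper_width: 0.0129
gripper_force: 40.0
```

>>> {"name": "play_rows", "arguments": {"plan": [0,0,1,0,0,0,0,2,0,0,0,0,3,0,0,0,0,3,0,0]}}

```text
time: 8.98
ee_pos: [0.558, 0.1341, 0.0315]
ee_rot: [-0.001, 0.999, 0.047, 0.001]
ft_force: [-5.1, 4.4, 11.1]
gripper_width: 0.0131
gripper_force: 41.2
```

>>> {"name": "play_rows", "arguments": {"plan": [0,0,2,0,0.2,0,0,2,0,0.4,0,0,2,0,0.5,0,0,2,0,0.5,0,0,-20,0,0.5,0,0,-60,0,0.5,0,0,-90,0,0.5,0,0,-90,0,0.5]}}

```text
time: 9.98
ee_pos: [0.5592, 0.133, 0.1222]
ee_rot: [0.0, 0.999, 0.047, 0.003]
ft_force: [0.7, -0.7, 0.1]
gripper_width: 0.0425
gripper_force: 0.0
```

```bash
python3 g.py .4947 .2682 .1 -4.2
```

```text
t 9.975 pos [0.5592 0.133  0.1222] yaw 5.4 tilt -1.0 w 0.0425 q6 1.5
[ 0.4947  0.2682  0.1    -4.2   ] [ -51.6 -140.7   21.8] turn 9.6
```

>>> {"name": "play_rows", "arguments": {"plan": [-20,-50,0,4,0.5,-52,-141,22,9.6,0.5,-52,-141,22,9.6,0.5,-52,-141,22,9.6,0.5,-52,-141,22,9.6,0.5,-52,-141,22,9.6,0.5,-52,-141,22,9.6,0.5]}}

```text
time: 10.85
ee_pos: [0.4925, 0.2678, 0.0975]
ee_rot: [-0.0, 0.999, -0.037, 0.0]
ft_force: [-0.1, -0.2, 0.3]
gripper_width: 0.043
gripper_force: 0.0
```

```bash
python3 g.py .4947 .2682 .004 -4.2; python3 - <<'E'
from h import *
ims=[]
for n,b in(('top',(140,250,200,320)),('scene',(150,300,320,490))):
    p=capture(n); a=p['frame'][b[0]:b[1],b[2]:b[3]]; ims.append(cv2.resize(a,(395,380))) 
cv2.imwrite('pics/d.png',np.hstack(ims)[:,:,::-1])
E
```

```text
t 10.85 pos [0.4925 0.2678 0.0975] yaw -4.3 tilt -1.0 w 0.043 q6 1.93
[ 4.947e-01  2.682e-01  4.000e-03 -4.200e+00] [ 2.1 -0.5 93.5] turn -0.1
```

View pics/d.png

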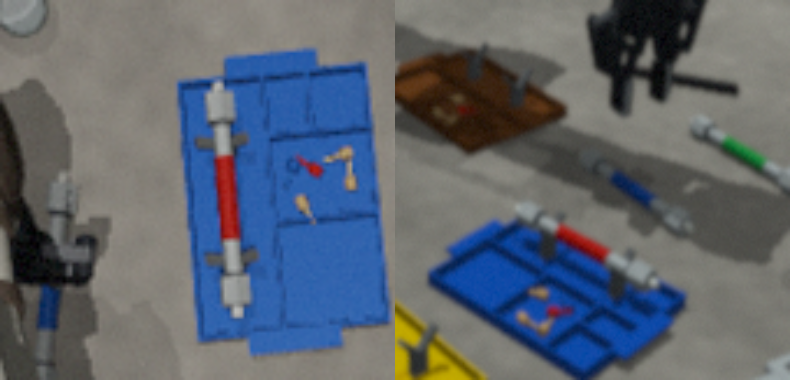

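The red column lies in both blue-tray saddles. Now the blue column.

>>> {"name": "play_rows", "arguments": {"plan": [1,0,40,0,0.5,1,0,75,0,0.5,1,0,90,0,0.5,1,0,94,0,0.5,1,0,94,0,0.5,1,0,94,0,0,1,0,94,0,0,1,0,94,0,0,1,0,94,0,0,1,0,94,0,0]}}

```text
time: 12.2
ee_pos: [0.494, 0.2689, 0.0047]
ee_rot: [-0.0, 0.999, -0.037, 0.001]
ft_force: [-0.3, 0.1, 6.0]
gripper_width: 0.0131
gripper_force: 39.2
```

>>> {"name": "play_rows", "arguments": {"plan": [0,0,-5,0,0,0,0,-20,0,0,0,0,-60,0,0,0,0,-115,0,0,0,0,-115,0,0,0,0,-115,0,0]}}

```text
time: 12.95
ee_pos: [0.4923, 0.2683, 0.118]
ee_rot: [0.0, 0.999, -0.037, -0.0]
ft_force: [-0.4, 0.2, -2.8]
gripper_width: 0.0133
gripper_force: 39.3
```

```bash
python3 g.py .5234 -.0681 .12 0.1
```

```text
t 12.95 pos [0.4923 0.2683 0.118 ] yaw -4.2 tilt -1.0 w 0.0133 q6 1.93
[ 0.5234 -0.0681  0.12    0.1   ] [ 55.6 333.3  -1.9] turn -4.3
```

>>> {"name": "play_rows", "arguments": {"plan": [8,40,0,-1,0,16,95,0,-2,0,25,150,0,-3,0,35,205,0,-4.3,0,44,260,0,-4.3,0,52,310,0,-4.3,0,56,333,0,-4.3,0,56,333,0,-4.3,0,56,333,0,-4.3,0,56,333,0,-4.3,0]}}

```text
time: 14.2
ee_pos: [0.5239, -0.0664, 0.1177]
ee_rot: [-0.0, 1.0, 0.002, -0.001]
ft_force: [-0.4, -0.4, -3.0]
gripper_width: 0.013
gripper_force: 39.4
```

```bash
python3 g.py .5234 -.0681 .031 0.1
```

```text
t 14.2 pos [ 0.5239 -0.0664  0.1177] yaw 0.2 tilt -1.0 w 0.013 q6 1.21
[ 0.5234 -0.0681  0.031   0.1   ] [-0.4  1.8 86.7] turn 0.1
```

>>> {"name": "play_rows", "arguments": {"plan": [0,1,40,0,0,0,1,60,0,0,0,1,75,0,0,0,1,82,0,0,0,1,85,0,0,0,1,87,0,0,0,1,88,0,0,0,1,88,0,0]}}

```text
time: 15.2
ee_pos: [0.5248, -0.0688, 0.0307]
ee_rot: [0.0, 1.0, 0.001, 0.0]
ft_force: [0.6, 0.4, -1.8]
gripper_width: 0.013
gripper_force: 39.5
```

>>> {"name": "play_rows", "arguments": {"plan": [0,0,1,0,0,0,0,2,0,0,0,0,2,0,0,0,0,2,0,0]}}

```text
time: 15.7
ee_pos: [0.5251, -0.0684, 0.0298]
ee_rot: [-0.0, 1.0, 0.001, 0.001]
ft_force: [-3.3, 3.8, 10.1]
gripper_width: 0.0132
gripper_force: 40.6
```

Contact; release and rise, opening fully for the bottles.

>>> {"name": "play_rows", "arguments": {"plan": [0,0,2,0,0.2,0,0,2,0,0.4,0,0,2,0,0.5,0,0,2,0,0.5,0,0,-20,0,0.5,0,0,-70,0,0.5,0,0,-130,0,0.5,0,0,-150,0,1,0,0,-150,0,1]}}

```text
time: 16.82
ee_pos: [0.5257, -0.0693, 0.1803]
ee_rot: [0.001, 1.0, 0.001, 0.002]
ft_force: [0.4, -0.0, 0.2]
gripper_width: 0.077
gripper_force: 0.0
```

```bash
python3 g.py .5397 -.2873 .18 0 .5397 -.2873 .18 30
```

```text
t 16.825 pos [ 0.5257 -0.0693  0.1803] yaw 0.1 tilt -1.0 w 0.077 q6 1.21
[ 0.5397 -0.2873  0.18    0.    ] [ 13.6 218.    0.7] turn 0.1
[ 0.5397 -0.2873  0.18   30.    ] [ 13.6 218.    0.7] turn -29.9
```

>>> {"name": "play_rows", "arguments": {"plan": [14,218,1,0,1,14,218,1,0,1,14,218,1,0,1,14,218,1,0,1,14,218,1,0,1,14,218,1,0,1,14,218,1,0,1]}}

```text
time: 17.7
ee_pos: [0.5387, -0.2851, 0.1766]
ee_rot: [-0.001, 1.0, 0.002, -0.0]
ft_force: [-0.7, -0.5, -0.5]
gripper_width: 0.0855
gripper_force: 0.0
```

```bash
python3 g.py .5397 -.2873 .068 0;  python3 - <<'E'
from h import *
ims=[]
for n,b in(('top',(140,270,340,520)),('scene',(230,400,130,370))):
    p=capture(n); a=p['frame'][b[0]:b[1],b[2]:b[3]]; ims.append(cv2.resize(a,(398,290))) 
cv2.imwrite('pics/e.png',np.hstack(ims)[:,:,::-1])
E
```

```text
t 17.7 pos [ 0.5387 -0.2851  0.1766] yaw 0.2 tilt -1.0 w 0.0855 q6 0.88
[ 0.5397 -0.2873  0.068   0.    ] [  1.1   2.3 108.6] turn 0.2
```

View pics/e.png

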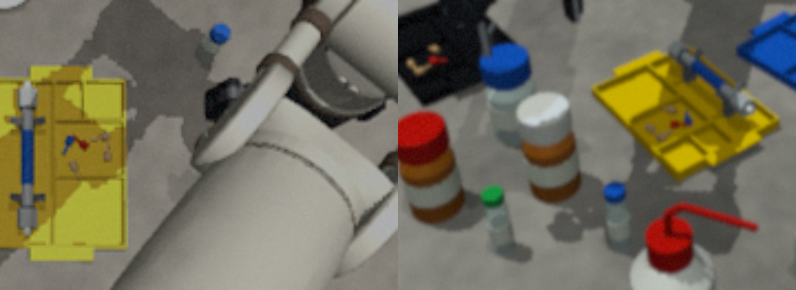

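The blue column lies in both yellow saddles. The bottles stand undisturbed, so I descend on the white cap.

>>> {"name": "play_rows", "arguments": {"plan": [0,1,40,0,1,0,1,75,0,1,0,1,100,0,1,0,1,108,0,1,0,1,108,0,1,0,1,108,0,0.5,0,1,108,0,0.5,0,1,108,0,0.5,0,1,108,0,0.3,0,1,108,0,0.3], "newtons": 40}}

```text
time: 19.05
ee_pos: [0.5398, -0.2881, 0.071]
ee_rot: [0.001, 1.0, 0.001, 0.001]
ft_force: [-0.5, 2.3, 5.3]
gripper_width: 0.053
gripper_force: 41.6
```

>>> {"name": "play_rows", "arguments": {"plan": [0,0,-5,0,0.3,0,0,-15,0,0.3,0,0,-35,0,0.3,0,0,-65,0,0.3,0,0,-90,0,0.3,0,0,-100,0,0.3,0,0,-100,0,0.3,0,0,-100,0,0.3]}}

```text
time: 20.05
ee_pos: [0.5382, -0.2872, 0.168]
ee_rot: [-0.001, 1.0, 0.001, -0.001]
ft_force: [0.6, -0.5, -3.1]
gripper_width: 0.053
gripper_force: 42.3
```

```bash
python3 g.py .5103 .0577 .171 5.5
```

```text
t 20.05 pos [ 0.5382 -0.2872  0.168 ] yaw 0.1 tilt -1.0 w 0.053 q6 0.88
[0.5103 0.0577 0.171  5.5   ] [ -27.2 -344.9   -2.4] turn -5.4
```

>>> {"name": "play_rows", "arguments": {"plan": [-2,-20,0,0,0.3,-5,-60,0,-1,0.3,-8,-105,0,-2,0.3,-12,-150,0,-3,0.3,-16,-195,0,-4,0.3,-20,-240,0,-5,0.3,-23,-285,0,-5.4,0.3,-26,-320,0,-5.4,0.3,-27,-340,0,-5.4,0.3,-27,-345,0,-5.4,0.3]}}

```text
time: 21.3
ee_pos: [0.5099, 0.0591, 0.1686]
ee_rot: [-0.0, 0.999, 0.049, -0.001]
ft_force: [-0.0, -0.1, -2.5]
gripper_width: 0.0529
gripper_force: 42.5
```

>>> {"name": "play_rows", "arguments": {"plan": [0,0,0,0,0.3,0,0,0,0,0.3,0,0,0,0,0.3]}}

```text
time: 21.68
ee_pos: [0.5112, 0.0566, 0.1693]
ee_rot: [0.0, 0.999, 0.048, -0.0]
ft_force: [0.4, 0.1, -0.7]
gripper_width: 0.0532
gripper_force: 42.5
```

```bash
python3 g.py .5103 .0577 .075 5.5;  python3 - <<'E'
from h import *
ims=[]
for n,b in(('top',(140,270,240,420)),('scene',(130,340,240,480))):
    p=capture(n); a=p['frame'][b[0]:b[1],b[2]:b[3]]; ims.append(cv2.resize(a,(398,330))) 
cv2.imwrite('pics/f.png',np.hstack(ims)[:,:,::-1])
E
```

```text
t 21.675 pos [0.5112 0.0566 0.1693] yaw 5.4 tilt -1.0 w 0.0532 q6 1.35
[0.5103 0.0577 0.075  5.5   ] [-0.8 -1.2 94.3] turn -0.1
```

View pics/f.png

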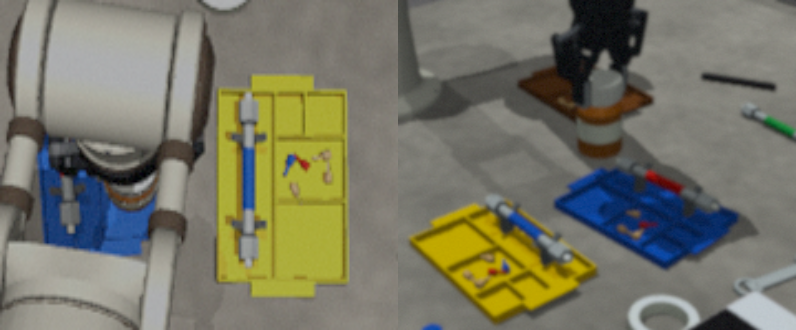

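>>> {"name": "play_rows", "arguments": {"plan": [-1,-1,20,0,0.3,-1,-1,45,0,0.3,-1,-1,68,0,0.3,-1,-1,80,0,0.3,-1,-1,87,0,0.3,-1,-1,91,0,0.3,-1,-1,93,0,0.3,-1,-1,94,0,0.3,-1,-1,94,0,0.3]}}

```text
time: 22.9
ee_pos: [0.5103, 0.0582, 0.0756]
ee_rot: [0.0, 0.999, 0.048, 0.0]
ft_force: [-0.2, -0.1, -2.1]
gripper_width: 0.0534
gripper_force: 42.6
```

>>> {"name": "play_rows", "arguments": {"plan": [0,0,1,0,0.3,0,0,2,0,0.3,0,0,2,0,0.3]}}

```text
time: 23.28
ee_pos: [0.5106, 0.0582, 0.074]
ee_rot: [0.0, 0.999, 0.048, 0.001]
ft_force: [-1.0, 1.2, 3.6]
gripper_width: 0.0531
gripper_force: 43.1
```

>>> {"name": "play_rows", "arguments": {"plan": [0,0,2,0,0.7,0,0,2,0,0.8,0,0,2,0,1,0,0,2,0,1,0,0,2,0,1,0,0,-20,0,1,0,0,-70,0,1,0,0,-110,0,1,0,0,-110,0,1]}}

```text
time: 24.4
ee_pos: [0.5127, 0.0579, 0.1874]
ee_rot: [0.001, 0.999, 0.048, 0.004]
ft_force: [0.3, -0.1, -0.1]
gripper_width: 0.0858
gripper_force: 0.0
```

```bash
python3 g.py .4307 -.2789 .18 0
```

```text
t 24.4 pos [0.5127 0.0579 0.1874] yaw 5.5 tilt -1.0 w 0.0858 q6 1.35
[ 0.4307 -0.2789  0.18    0.    ] [-114.1  327.3    7. ] turn 5.5
```

>>> {"name": "play_rows", "arguments": {"plan": [-114,327,5,5.5,1,-114,327,5,5.5,1,-114,327,5,5.5,1,-114,327,5,5.5,1,-114,327,5,5.5,1,-114,327,5,5.5,1,-114,327,5,5.5,1,-114,327,5,5.5,1,-114,327,5,5.5,1,-114,327,5,5.5,1]}}

```text
time: 25.65
ee_pos: [0.4283, -0.2773, 0.1782]
ee_rot: [-0.0, 1.0, 0.001, -0.0]
ft_force: [1.0, -0.3, 0.1]
gripper_width: 0.0855
gripper_force: 0.0
```

```bash
python3 g.py .4307 -.2789 .069 0;  python3 - <<'E'
from h import *
ims=[]
for n,b in(('top',(140,270,240,420)),('scene',(130,380,120,480))):
    p=capture(n); a=p['frame'][b[0]:b[1],b[2]:b[3]]; ims.append(cv2.resize(a,(398,290))) 
cv2.imwrite('pics/g.png',np.hstack(ims)[:,:,::-1])
E
```

```text
t 25.65 pos [ 0.4283 -0.2773  0.1782] yaw 0.1 tilt -1.0 w 0.0855 q6 0.76
[ 0.4307 -0.2789  0.069   0.    ] [  2.4   1.6 109.2] turn 0.1
```

View pics/g.png

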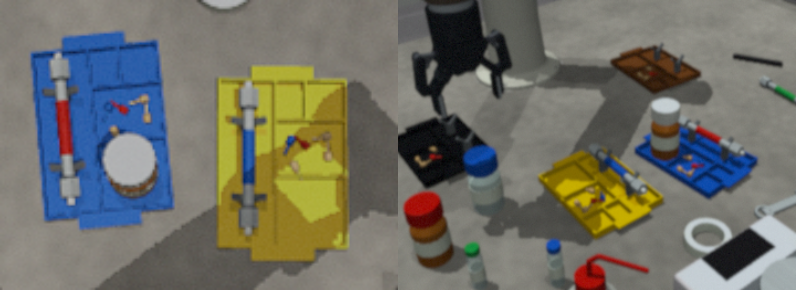

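The amber bottle stands in the blue tray's large bay and both columns are in their saddles. Next is the blue-capped bottle.

>>> {"name": "play_rows", "arguments": {"plan": [1,1,40,0,1,1,1,75,0,1,1,1,100,0,1,1,1,109,0,1,1,1,109,0,1,1,1,109,0,0.5,1,1,109,0,0.5,1,1,109,0,0.5,1,1,109,0,0.3,1,1,109,0,0.3], "newtons": 40}}

```text
time: 27.0
ee_pos: [0.4298, -0.2801, 0.0707]
ee_rot: [0.001, 1.0, 0.0, 0.001]
ft_force: [-1.3, 1.1, 6.0]
gripper_width: 0.0529
gripper_force: 42.0
```

>>> {"name": "play_rows", "arguments": {"plan": [0,0,-5,0,0.3,0,0,-15,0,0.3,0,0,-35,0,0.3,0,0,-65,0,0.3,0,0,-90,0,0.3,0,0,-100,0,0.3,0,0,-100,0,0.3,0,0,-100,0,0.3]}}

```text
time: 28.0
ee_pos: [0.4284, -0.2786, 0.168]
ee_rot: [-0.001, 1.0, 0.0, -0.001]
ft_force: [0.4, 0.4, -2.6]
gripper_width: 0.0532
gripper_force: 42.5
```

```bash
python3 g.py .4696 -.1392 .171 0
```

```text
t 28.0 pos [ 0.4284 -0.2786  0.168 ] yaw 0.0 tilt -1.0 w 0.0532 q6 0.76
[ 0.4696 -0.1392  0.171   0.    ] [  41.2 -139.4   -2.8] turn 0.0
```

>>> {"name": "play_rows", "arguments": {"plan": [6,-20,0,0,0.3,16,-55,0,0,0.3,27,-95,0,0,0.3,36,-125,0,0,0.3,40,-138,0,0,0.3,40,-139,0,0,0.3,40,-139,0,0,0.3,40,-139,0,0,0.3]}}

```text
time: 29.0
ee_pos: [0.4688, -0.1411, 0.1693]
ee_rot: [0.0, 1.0, -0.001, -0.0]
ft_force: [0.3, -0.3, -1.5]
gripper_width: 0.0534
gripper_force: 42.7
```

>>> {"name": "play_rows", "arguments": {"plan": [0,0,20,0,0.3,0,0,45,0,0.3,0,0,68,0,0.3,0,0,80,0,0.3,0,0,87,0,0.3,0,0,91,0,0.3,0,0,93,0,0.3,0,0,94,0,0.3,0,0,94,0,0.3]}}

```text
time: 30.12
ee_pos: [0.4692, -0.1403, 0.0756]
ee_rot: [0.0, 1.0, 0.0, 0.0]
ft_force: [0.1, -0.4, -1.5]
gripper_width: 0.0528
gripper_force: 42.7
```

>>> {"name": "play_rows", "arguments": {"plan": [0,0,1,0,0.3,0,0,2,0,0.3,0,0,2,0,0.3]}}

```text
time: 30.5
ee_pos: [0.4692, -0.1403, 0.0738]
ee_rot: [0.0, 1.0, 0.0, 0.0]
ft_force: [-1.8, 0.3, 2.4]
gripper_width: 0.0527
gripper_force: 43.2
```

>>> {"name": "play_rows", "arguments": {"plan": [0,0,2,0,0.7,0,0,2,0,0.8,0,0,2,0,1,0,0,2,0,1,0,0,2,0,1,0,0,-20,0,1,0,0,-70,0,1,0,0,-90,0,1,0,0,-90,0,0.6]}}

```text
time: 31.62
ee_pos: [0.4702, -0.1409, 0.1651]
ee_rot: [0.001, 1.0, 0.0, 0.002]
ft_force: [-0.4, -0.3, -1.0]
gripper_width: 0.07
gripper_force: 0.0
```

```bash
python3 g.py .5876 -.3678 .15 0
```

```text
t 31.625 pos [ 0.4702 -0.1409  0.1651] yaw 0.0 tilt -1.0 w 0.07 q6 1.03
[ 0.5876 -0.3678  0.15    0.    ] [117.3 226.9  16. ] turn 0.0
```

>>> {"name": "play_rows", "arguments": {"plan": [117,227,10,0,0.6,117,227,10,0,0.6,117,227,10,0,0.6,117,227,10,0,0.6,117,227,10,0,0.6,117,227,10,0,0.6,117,227,10,0,0.6,117,227,10,0,0.6]}}

```text
time: 32.62
ee_pos: [0.586, -0.3661, 0.1539]
ee_rot: [0.0, 1.0, 0.001, 0.0]
ft_force: [-0.5, 0.5, -0.8]
gripper_width: 0.0516
gripper_force: 0.0
```

```bash
python3 g.py .5876 -.3678 .044 0;  python3 - <<'E'
from h import *
ims=[]
for n,b in(('top',(140,270,320,500)),('scene',(180,400,120,420))):
    p=capture(n); a=p['frame'][b[0]:b[1],b[2]:b[3]]; ims.append(cv2.resize(a,(398,290))) 
    if n=='scene':
        print([(d['point'],d['confidence'],at(p,*d['point'],0)) for d in tip_of('vial_green',p)[:2]])
cv2.imwrite('pics/i.png',np.hstack(ims)[:,:,::-1])
E
```

```text
t 32.625 pos [ 0.586  -0.3661  0.1539] yaw 0.1 tilt -1.0 w 0.0516 q6 0.84
[ 0.5876 -0.3678  0.044   0.    ] [  1.6   1.7 109.9] turn 0.1
[([192.9, 377.1], 0.66, array([ 0.58697404, -0.36941478]))]
```

View pics/i.png

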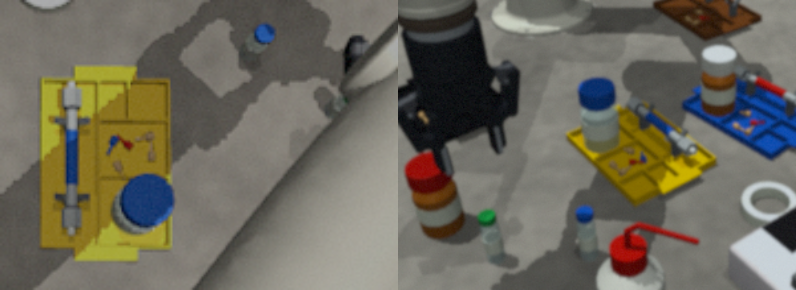

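The clear bottle stands in the yellow bay, and both cameras agree on the vial's position. I descend on it.

>>> {"name": "play_rows", "arguments": {"plan": [1,2,40,0,0.6,1,2,80,0,0.6,1,2,105,0,0.6,1,2,112,0,0.6,1,2,112,0,0.6,1,2,112,0,0.2,1,2,112,0,0.1,1,2,112,0,0.1,1,2,112,0,0.1,1,2,112,0,0.1], "newtons": 25}}

```text
time: 34.02
ee_pos: [0.588, -0.37, 0.0431]
ee_rot: [0.001, 1.0, 0.0, 0.001]
ft_force: [-0.3, 1.2, 6.0]
gripper_width: 0.0217
gripper_force: 24.5
```

>>> {"name": "play_rows", "arguments": {"plan": [0,0,-5,0,0.1,0,0,-15,0,0.1,0,0,-40,0,0.1,0,0,-80,0,0.1,0,0,-90,0,0.1,0,0,-90,0,0.1,0,0,-90,0,0.1]}}

```text
time: 34.9
ee_pos: [0.5861, -0.3684, 0.1291]
ee_rot: [-0.001, 1.0, 0.0, -0.001]
ft_force: [0.1, 0.3, 0.1]
gripper_width: 0.0213
gripper_force: 24.4
```

```bash
python3 g.py .5947 -.1559 .134 0
```

```text
t 34.9 pos [ 0.5861 -0.3684  0.1291] yaw 0.0 tilt -1.0 w 0.0213 q6 0.84
[ 0.5947 -0.1559  0.134   0.    ] [   8.7 -212.5   -4.5] turn 0.0
```

>>> {"name": "play_rows", "arguments": {"plan": [1,-20,0,0,0.1,3,-60,0,0,0.1,5,-105,0,0,0.1,7,-150,0,0,0.1,8,-190,0,0,0.1,8,-208,0,0,0.1,8,-212,0,0,0.1,8,-212,0,0,0.1,8,-212,0,0,0.1]}}

```text
time: 36.02
ee_pos: [0.595, -0.1585, 0.1313]
ee_rot: [0.0, 1.0, -0.001, 0.0]
ft_force: [0.2, 0.7, -0.4]
gripper_width: 0.0213
gripper_force: 24.5
```

```bash
python3 g.py .5947 -.1559 .047 0;  python3 - <<'E'
from h import *
ims=[]
for n,b in(('top',(140,270,320,500)),('scene',(180,400,180,480))):
    p=capture(n); a=p['frame'][b[0]:b[1],b[2]:b[3]]; ims.append(cv2.resize(a,(398,290))) 
cv2.imwrite('pics/j.png',np.hstack(ims)[:,:,::-1])
E
```

```text
t 36.025 pos [ 0.595  -0.1585  0.1313] yaw -0.1 tilt -1.0 w 0.0213 q6 1.12
[ 0.5947 -0.1559  0.047   0.    ] [-0.3 -2.6 84.3] turn -0.1
```

View pics/j.png

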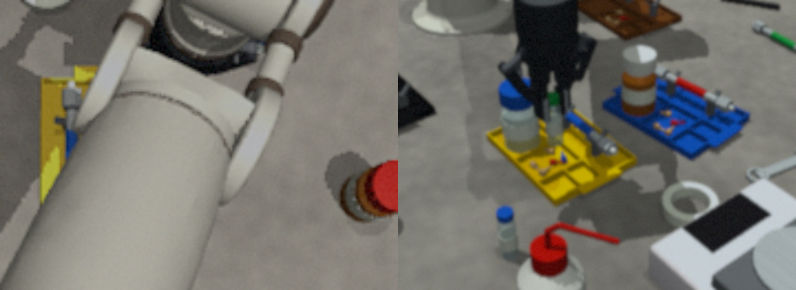

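The green vial hangs upright above the yellow tray. I lower it into the corner bay.

>>> {"name": "play_rows", "arguments": {"plan": [0,-2,20,0,0.1,0,-2,45,0,0.1,0,-2,65,0,0.1,0,-2,75,0,0.1,0,-2,80,0,0.1,0,-2,83,0,0.1,0,-2,84,0,0.1,0,-2,84,0,0.1]}}

```text
time: 37.12
ee_pos: [0.5954, -0.1554, 0.0479]
ee_rot: [0.0, 1.0, 0.0, 0.0]
ft_force: [0.1, 0.3, -1.3]
gripper_width: 0.0215
gripper_force: 24.5
```

>>> {"name": "play_rows", "arguments": {"plan": [0,0,1,0,0.1,0,0,1,0,0.1,0,0,1,0,0.1]}}

```text
time: 37.5
ee_pos: [0.595, -0.1552, 0.0464]
ee_rot: [0.0, 1.0, 0.0, 0.0]
ft_force: [0.8, 0.1, -0.7]
gripper_width: 0.0215
gripper_force: 24.5
```

>>> {"name": "play_rows", "arguments": {"plan": [0,0,1,0,0.1,0,0,1,0,0.1,0,0,1,0,0.1]}}

```text
time: 37.88
ee_pos: [0.5954, -0.1553, 0.046]
ee_rot: [0.0, 1.0, 0.0, 0.0]
ft_force: [-1.3, 1.4, 5.8]
gripper_width: 0.0215
gripper_force: 24.9
```

Contact; release and retreat.

>>> {"name": "play_rows", "arguments": {"plan": [0,0,0,0,0.3,0,0,0,0,0.45,0,0,0,0,0.6,0,0,0,0,0.6,0,0,-15,0,0.6,0,0,-60,0,0.6,0,0,-110,0,0.6,0,0,-150,0,0.6,0,0,-180,0,0.6,0,0,-180,0,0.6]}}

```text
time: 39.12
ee_pos: [0.5968, -0.1561, 0.2298]
ee_rot: [0.002, 1.0, 0.0, 0.003]
ft_force: [-0.9, 0.3, -0.0]
gripper_width: 0.0511
gripper_force: 0.0
```

>>> {"name": "play_rows", "arguments": {"plan": [-200,250,0,0,0.6,-200,250,0,0,0.6,-200,250,0,0,0.6,-200,250,0,0,0.6,-200,250,0,0,0.6,-200,250,0,0,0.6,-200,250,0,0,0.6,-200,250,0,0,0.6,-200,250,0,0,0.6]}}

```text
time: 40.25
ee_pos: [0.396, -0.4041, 0.2251]
ee_rot: [-0.0, 1.0, 0.001, -0.0]
ft_force: [-0.4, -0.8, 0.2]
gripper_width: 0.0514
gripper_force: 0.0
```

```bash
python3 - <<'E'
from h import *
ims=[]
for n,b in(('top',(140,290,140,500)),('scene',(180,400,120,500))):
    p=capture(n); a=p['frame'][b[0]:b[1],b[2]:b[3]]; ims.append(cv2.resize(a,(640,290))) 
cv2.imwrite('pics/k.png',np.vstack(ims)[:,:,::-1])
E
```

```text
(no output)
```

View pics/k.png

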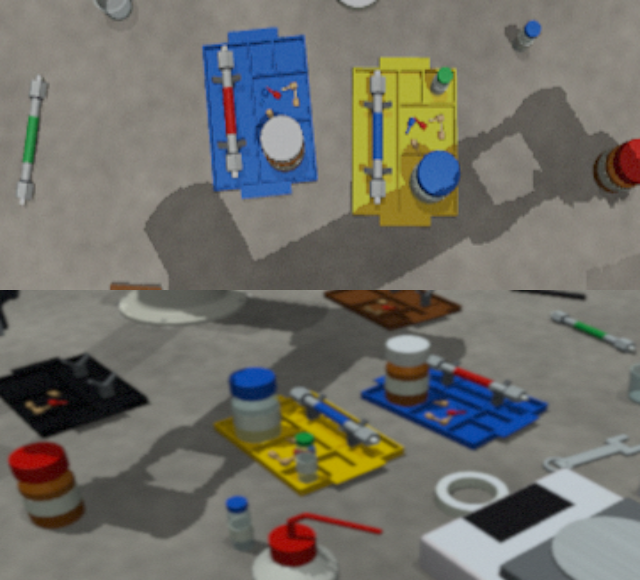

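Both kits are complete: the glass is upright in its bays, both columns are in their saddles, and the spares are where they were.

```bash
python3 -c "
from plant import *
print(hand_in())"
```

```text
the job is handed in; nothing more can be done
None
```

Both kits are made up in their trays, the three spares were left alone, and the job was handed in at about 40 s of the 138 s allowed.

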